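# Square up the disc of a tube rotator

## Robot

A 6-joint arm with a two-finger parallel gripper is mounted at the origin on the work surface. World frame = base frame: x ahead of the robot, y to its left, z up, the work surface at z = 0. Lengths are in m, angles in rad, forces in N, time in s.
With the tool pointing down it reaches from about 0.25 to 0.775 m from the base axis. Payload 8.9 kg.
Tool frame: the origin (TCP) lies between the finger pads; the fingertips stand 17 mm ahead of it and the grasp point (between the pads) lies 2 mm behind it; z points along the fingers, x is the direction in which the jaws open and shut, and the axes are right-handed (so a half turn about z gives the same grasp; the last joint's range is limited). The gripper opens to 85 mm and grips with 20 to 120 N. Pads are 22 mm wide; open, the fingers measure 114 mm over their backs; the gripper's body (76 mm by 85 mm) begins 54 mm behind the grasp point. The pads swing forward as they close: fully open they stand 13 mm farther back than shut.
Start: joints at [1.011, 0.291, -0.153, 1.127, 0, 1.431], TCP at [0.214, 0.479, 0.248] pointing down, gripper open.
Joint ranges: [-2.52, 2.52], [-0.91, 1.74], [-1.3, 1.37], [-1.96, 2.02], [-1.52, 1.47], [-3.14, 3.14]. Speed limits (rad/s): [2.22, 2.22, 2.79, 3.14, 3.14, 3.14].

## Interface

Orientations are given as a 3x3 rotation matrix whose columns are the frame's x, y, z axes.
In Python, from cell import bot, jaws, status, imaging gives the robot as it stands. The module is installed in compiled form; this text tells all that it offers. Calls block until the motion is done:
- bot.goto(position, orientation): joint-space move of the TCP to a pose.
- bot.servo_line(position, vel=0.15, ori=None): straight line of the TCP; ori=None keeps the orientation; vel is the mean speed in m/s.
- bot.movej(angles): joint-space move.
- jaws.open_gripper() and jaws.grasp(grasp_force=None): open the fingers fully, or close them until they stop; grasp_force is the grip in N (None keeps the last).
- bot.hold(seconds).
- bot.inverse_kinematics(position, orientation): joint angles nearest the present ones, or None.
- status.get_obs(): the state.
- imaging.grab_frame(name): name is "scene" or "top" or "wrist"; returns (picture, depth): 400x640x3 uint8, red, green, blue; 400x640 float32, m along the optical axis (not along the pixel's ray), 0 where there is no reading.
- imaging.camera_info(name): a dict with "mtx" (3x3 intrinsics, pixels), "dist_coeffs" ([k1, k2, p1, p2, k3] as OpenCV has them; the pictures are not rectified), "R" (3x3) and "t" (3): a world point X has camera coordinates R X + t. Camera axes: x right, y down, z forward; pixel columns grow to the right and rows downward; lengths in m; the calibration is good to about 2 mm. A picture is of the moment at which its call begins: read the wrist's pose just before it. camera_info takes no time and is no camera call; for the wrist camera it gives the pose at the moment of the call.
A pose or a line that the arm cannot do raises bot.MotionError and nothing moves.
- bot.hand_in(): hands the job in, once; it reports no verdict.
Trained networks look in the newest picture that a camera, given by its name, has taken for a name from the list of things; names that differ only in an ending like _2 or _b are one class to them, and where a whole thing is asked for, a point or a joint stands for the part that bears it (a point fixed in the world has none). Each returns a list of dicts, best first, with "conf" (0 to 1); they miss things now and then, are a little off and sometimes report something else, mostly with a low value. They report only what shows in the picture. A call takes as long as a camera call. They do not tell look-alikes from the thing itself.
- imaging.recognise(camera, name): "centre" ([row, column] in pixels, amid what is visible of it).
- imaging.regions_of(camera, name): "pixels" (400x640 bool, what is visible of it) and "centre" ([row, column] in pixels, amid what is visible of it).
- imaging.mark_of(camera, name): "centre" ([row, column] in pixels: a listed point, or the origin of a listed thing).
The state is a dict: "clock": time; "q": joint angles; "joint_vel": joint speeds; "effort": joint torques, N m; "position": TCP position; "eef_rot": TCP orientation; "wrist_force": force on the tool from outside, world axes, zero at the start; "moment": the same for the moment, N m; "width": opening from 0.0 (shut) to 1.0 (fully open).
Only numpy, scipy, OpenCV 4.12 (cv2) and the standard library are available. Lean on these libraries where they do the work, as an engineer would, in place of code of your own. Each camera call takes 0.05 s, during which the arm holds its last target.

## Task

The clamp of the tube rotator is loose and its bare white disc leans back. Bring the aluminium square that stands on the bench up to the front of the disc and, flat on the bench and straight on to the disc, press it gently into the corner until its upright leg lies flush on the disc and the disc stands truly upright. Finish while still holding the square pressed there, flat on the bench and flush on the disc, so that I can tighten the clamp; leave everything else on the bench alone.

Things in the scene. Friction and masses are not known exactly. Their poses are not given: they have to be found in the camera images.
- rotator: Tube rotator, fixed to the bench: blue-grey yoke (base 150 x 160 mm, black clamp knob) with a tilting motor head. Origin: on the bench, straight below the tilt axis, which lies 115 mm up. x = level, from the disc's front towards the motor (the disc faces -x), y = along the tilt axis. With the disc upright its front face is the plane x = -60 mm; yoke and base stay behind x = -35 mm.
- head (a joint): Tilt of the motor head with its disc, rad: 0 = disc upright (plumb), positive = top of the disc leaning back, away from its front, so that its lower edge stands forward. Starts between 0.08 and 0.25. Friction (about 0.3 N m) holds it wherever it is left: pressing the lower edge of the disc with 4 to 7 N turns it.
- disc_face (a point): Centre of the flat, smooth front face of the bare white disc (190 mm across, 6 mm thick; upright, it spans 20 to 210 mm above the bench). The tilt axis runs 60 mm behind this point. Turns with the head: x points into the disc, square to its face; y along the tilt axis.
- square: Loose smooth aluminium L-shaped set-up square, 20 mm thick, about 0.42 kg, standing on its long leg. Origin: underside, at the outer corner, mid thickness. x = level, out of the upright leg's outer face (the one for the disc), z up. Long leg: x -160 to 0 mm, 30 mm high, on the bench. Upright leg: x -30 to 0 mm, 160 mm high. Grip the long leg across its 20 mm, about 105 mm behind the origin.
- square_top (a point): Top of the outer face of the square's upright leg, 160 mm straight above the square's origin; axes as the square's.
- tube_rack: Bystander: grey rack with capped tubes, 50 x 120 x 68 mm; origin at the centre of its underside.
- bottle: Bystander: white bottle with cap, 60 mm across, 130 mm high; origin at the centre of its underside.
- clip_tray: Bystander: low white tray of tube clips, 100 x 100 x 30 mm; origin at the centre of its underside.
- screwdriver: Bystander: screwdriver with a red handle, lying on the bench; origin on its underside.
There are look-alikes about, which are no part of the job. Several things have the shape of the square; the one meant has the colours described above.

How it is judged:
At the end, for the whole second after the job is handed in: Disc upright within 1.3 degrees; square upright within 1.3 degrees and resting on the bench (0.3 N or more), straight on to the disc within 5 degrees, top and bottom of its upright face within 4 mm of the disc and pressed on it with 1.5 N or more; all at rest, still held by the fingers (value of joint head between -0.022 and 0.022 rad and angle between square's own z axis and vertical below 0.022 rad and height (world z) of square below 0.002 m and angle between the x axis of square and the x axis of disc_face, either way round below 0.09 rad and x of each of square, square_top in the frame of disc_face above -0.004 m and contact force between square and rotator above 1.5 N and contact force between square and table above 0.3 N and contact force between the fingers and square above 1.5 N and linear speed of square below 0.01 m/s); the arm keeps its last pose, push and grip.
It fails at once if the square is forced hard against the disc (over 50 N) (contact force between square and rotator above 50 N).
It fails at once if another thing on the bench is disturbed (moved more than 20 mm) (distance of any of tube_rack, bottle, clip_tray, screwdriver from where it was at the start of the episode above 0.02 m).
It also fails if it takes over 51 s, if anything falls off the work surface, if the arm or the gripper's body presses on something with over 40 N, if the wrist force passes 120 N, or if a joint passes its speed limit or range.

## Working session

There is one attempt and no reset: what is moved stays moved. The work goes in short steps, each a Python script; the robot and the scene stay as the last script left them, time stands still between calls to the robot, and variables do not carry over. Pictures are saved under pics/ and viewed, and the job is handed in when it is done.

```bash
ls; mkdir -p pics
python3 - <<'E'
from cell import bot,jaws,status,imaging
import cv2,numpy as np
o=status.get_obs();print({k:np.round(v,3).tolist() for k,v in o.items()})
for n in("scene","top","wrist"):
    im,d=imaging.grab_frame(n);cv2.imwrite(f"pics/{n}0.png",im[:,:,::-1]);np.savez(f"pics/{n}0.npz",im=im,d=d)
    for t in("square","disc_face","square_top","rotator","tube_rack","bottle","clip_tray","screwdriver"):
        print(n,t,[(np.round(r["centre"]).tolist(),round(r["conf"],2)) for r in imaging.mark_of(n,t)])
    ci=imaging.camera_info(n);print({k:np.round(v,4).tolist() for k,v in ci.items()})
print(status.get_obs()["clock"])
E
```

```text
pics
{'clock': 0.0, 'q': [1.011, 0.291, -0.154, 1.127, -0.0, 1.432], 'joint_vel': [-0.001, 0.0, -0.001, -0.002, 0.001, -0.0], 'effort': [0.002, -53.715, 33.138, 0.016, -0.0, 0.0], 'position': [0.214, 0.479, 0.248], 'eef_rot': [[0.409, 0.913, -0.001], [0.913, -0.409, -0.001], [-0.001, -0.0, -1.0]], 'wrist_force': [0.251, 0.271, -0.419], 'moment': [0.076, -0.023, -0.046], 'width': 0.998}
scene square [([173.0, 285.0], 0.78), ([208.0, 322.0], 0.77), ([155.0, 346.0], 0.58)]
scene disc_face [([178.0, 383.0], 0.73)]
scene square_top [([171.0, 317.0], 0.95), ([136.0, 281.0], 0.75), ([117.0, 345.0], 0.6)]
scene rotator [([203.0, 391.0], 0.55)]
scene tube_rack []
scene bottle []
scene clip_tray []
scene screwdriver [([268.0, 201.0], 0.62)]
{'mtx': [[373.9356, 0.0, 319.541], [0.0, 373.9356, 195.8502], [0.0, 0.0, 1.0]], 'dist_coeffs': [-0.0385, 0.0, 0.0, 0.0, 0.0], 'R': [[0.312, 0.9501, -0.003], [0.7225, -0.2393, -0.6486], [-0.617, 0.2002, -0.7611]], 't': [-0.152, -0.3093, 1.4144]}
top square [([307.0, 226.0], 0.96), ([223.0, 295.0], 0.92), ([304.0, 318.0], 0.59)]
top disc_face [([190.0, 216.0]
[... 278 characters left out ...]
, 414.0], 0.95)]
top screwdriver [([186.0, 446.0], 0.73)]
{'mtx': [[454.074, 0.0, 307.6681], [0.0, 454.074, 196.0319], [0.0, 0.0, 1.0]], 'dist_coeffs': [-0.0813, 0.0, 0.0, 0.0, 0.0], 'R': [[0.0197, -0.9998, 0.0046], [-0.9819, -0.0202, -0.1885], [0.1886, -0.0008, -0.9821]], 't': [-0.0416, 0.534, 0.9754]}
wrist square []
wrist disc_face []
wrist square_top []
wrist rotator []
wrist tube_rack []
wrist bottle []
wrist clip_tray []
wrist screwdriver []
{'mtx': [[278.329, 0.0, 323.915], [0.0, 278.329, 193.3702], [0.0, 0.0, 1.0]], 'dist_coeffs': [0.0017, 0.0, 0.0, 0.0, 0.0], 'R': [[0.4093, 0.9124, -0.0002], [0.881, -0.3951, 0.2604], [0.2375, -0.1068, -0.9655]], 't': [-0.5243, -0.0324, 0.3788]}
1.35
```

View pics/scene0.png

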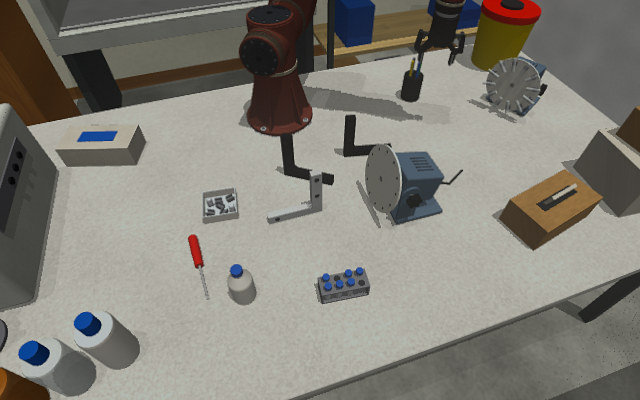

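View pics/top0.png

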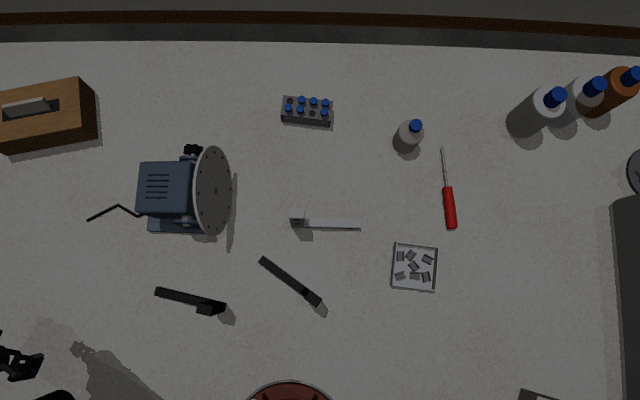

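Run:
```python
import cv2
a=cv2.imread("pics/top0.png")[190:340,190:350];b=cv2.imread("pics/scene0.png")[110:260,240:400]
cv2.imwrite("pics/crop0.png",cv2.resize(cv2.hconcat([a,b]),(800,375),interpolation=cv2.INTER_CUBIC))
```

```text
(no output)
```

View pics/crop0.png

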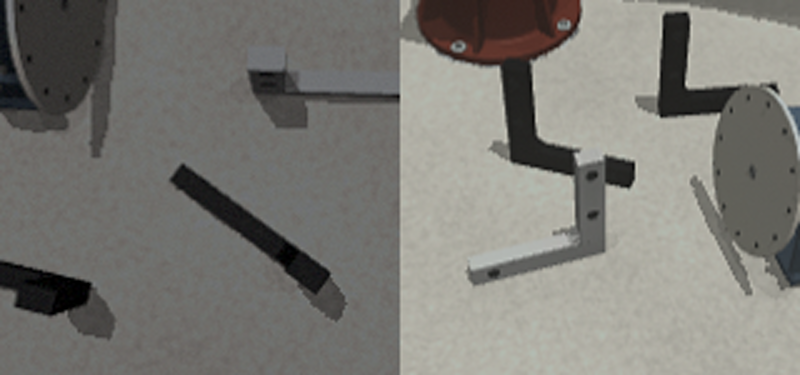

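The square candidates in the top picture are the aluminium one at about (223,295), a black one at (280,290) and a black one at (300,190). Only the first is aluminium, and in the enlarged crop it stands on its long leg with the upright leg towards the disc. The bare-disc rotator is at (190,212). The one with clips, at scene (85,513), is a look-alike. Next I measure the poses.

```bash
cat > h.py <<'E'
from cell import bot,jaws,status,imaging
import cv2,numpy as np
def cloud(n,d):
    ci=imaging.camera_info(n)
    v,u=np.mgrid[:400,:640]
    p=cv2.undistortPoints(np.stack([u,v],-1).reshape(-1,1,2).astype(np.float64),ci["mtx"],ci["dist_coeffs"]).reshape(400,640,2)
    X=np.dstack([p*d[...,None],d])
    return (X-ci["t"])@ci["R"]
def proj(n,X):
    ci=imaging.camera_info(n)
    return cv2.projectPoints(np.atleast_2d(X).astype(float),cv2.Rodrigues(ci["R"])[0],ci["t"],ci["mtx"],ci["dist_coeffs"])[0].reshape(-1,2)
E
python3 - <<'E'
from h import *
for n in("scene","top"):
    im,d=imaging.grab_frame(n)
    P=cloud(n,d)
    for t in("square","disc_face","rotator"):
        for r in imaging.regions_of(n,t)[:4]:
            m=r["pixels"]&(d>0);p=P[m]
            print(n,t,np.round(r["centre"]),round(r["conf"],2),m.sum(),"med",np.median(p,0).round(3),"pct",np.percentile(p,[2,98],axis=0).round(3).tolist())
            c=r["centre"]
            np.save(f"pics/m_{n}_{t}_{int(c[1])}.npy",p)
    tb=P[(d>0)&(abs(P[...,2])<.02)&(abs(P[...,1])<.6)&(P[...,0]>.2)&(P[...,0]<.8)];print("table z",np.percentile(tb[:,2],[5,50,95]).round(4))
    for nm,(a,b,c) in dict(sq=((.3,-.12,.008),(.62,.12,.2),0)).items():pass
E
ls pics
```

```text
scene square [144. 352.] 0.97 590 med [0.297 0.169 0.053] pct [[0.279, 0.149, 0.004], [0.31, 0.237, 0.16]]
scene square [207. 311.] 0.86 1038 med [ 0.489 -0.03   0.031] pct [[0.469, -0.15, 0.001], [0.492, 0.004, 0.161]]
scene square [164. 295.] 0.65 737 med [ 0.325 -0.038  0.04 ] pct [[0.31, -0.062, 0.004], [0.399, 0.069, 0.161]]
scene rotator [182. 400.] 0.62 4555 med [0.572 0.207 0.134] pct [[0.456, 0.147, 0.017], [0.627, 0.324, 0.21]]
table z [-0.0023  0.0006  0.0043]
top square [283. 292.] 0.9 674 med [ 0.341 -0.001  0.031] pct [[0.299, -0.057, 0.026], [0.394, 0.071, 0.162]]
top square [300. 197.] 0.88 887 med [0.297 0.213 0.032] pct [[0.269, 0.15, 0.0], [0.322, 0.304, 0.162]]
top square [222. 315.] 0.87 808 med [ 0.475 -0.049  0.031] pct [[0.468, -0.147, 0.001], [0.488, 0.006, 0.162]]
top disc_face [190. 190.] 0.91 5960 med [0.523 0.21  0.151] pct [[0.448, 0.149, 0.057], [0.604, 0.321, 0.214]]
top rotator [194. 188.] 0.96 7328 med [0.516 0.221 0.146] pct [[0.45, 0.149, 0.005], [0.615, 0.402, 0.213]]
table z [-0.0034 -0.0001  0.0036]
crop0.png
m_scene_rotator_400.npy
m_scene_square_295.npy
m_scene_square_311.npy
m_scene_square_351.npy
m_top_disc_face_190.npy
m_top_rotator_187.npy
m_top_square_196.npy
m_top_square_291.npy
m_top_square_315.npy
scene0.npz
scene0.png
top0.npz
top0.png
wrist0.npz
wrist0.png
```

```bash
cat > fit.py <<'E'
from h import *
def plane(p,n0,tol=.003,it=3000,seed=0):
    rng=np.random.default_rng(seed);best=None;bc=-1
    for _ in range(it):
        a=p[rng.choice(len(p),3,replace=False)]
        n=np.cross(a[1]-a[0],a[2]-a[0]);l=np.linalg.norm(n)
        if l<1e-6: continue
        n/=l
        if n@n0<0:n=-n
        if n@n0<.85: continue
        c=(abs((p-a[0])@n)<tol).sum()
        if c>bc:bc=c;best=(n,a[0])
    n,a=best
    for _ in range(5):
        q=p[abs((p-a)@n)<tol*1.3];a=q.mean(0);w=np.linalg.svd(q-a,full_matrices=False)[2][2];n=w*np.sign(w@n0)
    return n,a,q
def disc(n_cam,d,Pc=None):
    P=cloud(n_cam,d)
    m=(d>0)&(P[...,0]>.40)&(P[...,0]<.68)&(P[...,1]>.12)&(P[...,1]<.23)&(P[...,2]>.012)&(P[...,2]<.23)
    p=P[m]
    n,a,q=plane(p,np.array([0.2,.95,0])) 
    e1=np.cross(n,[0,0,1]);e1/=np.linalg.norm(e1);e2=np.cross(e1,n)
    uv=((q-a)@np.c_[e1,e2]).astype(np.float32)
    hull=cv2.convexHull(uv)[:,0]
    (cx,cy),r=cv2.minEnclosingCircle(uv)
    return n,a,q,a+cx*e1+cy*e2,r
if __name__=="__main__":
    for c in("scene","top"):
        im,d=imaging.grab_frame(c)
        n,a,q,ctr,r=disc(c,d)
        print(c,len(q),"n",n.round(4),"tilt",np.arcsin(-n[2]).round(4),"yaw",np.arctan2(n[1],n[0]).round(4),"ctr",ctr.round(4),"r",round(r,4), "rms",np.std((q-a)@n).round(4))
        P=cloud(c,d)
        m=(d>0)&(P[...,0]>.44)&(P[...,0]<.53)&(P[...,1]>-.2)&(P[...,1]<.04)&(P[...,2]>.012)&(P[...,2]<.19)
        p=P[m]
        for lab,s in(("leg",p[(p[:,2]<.036)&(p[:,2]>.024)]),("up",p[p[:,2]>.155])):
            rect=cv2.minAreaRect(s[:,:2].astype(np.float32));print(lab,len(s),np.round(cv2.boxPoints(rect),4).tolist())
        s=p[(p[:,2]>.024)&(p[:,2]<.036)]
        v=cv2.fitLine(s[:,:2].astype(np.float32),cv2.DIST_HUBER,0,.001,.001).ravel();print("line",v.round(4),"yaw",np.arctan2(v[1],v[0])%np.pi)
E
python3 fit.py
```

```text
scene 1989 n [ 0.0199  0.9759 -0.2175] tilt 0.2192 yaw 1.5504 ctr [0.5303 0.1627 0.1295] r 0.0973 rms 0.001
leg 330 [[0.46869999170303345, -0.15449999272823334], [0.4921000003814697, -0.15459999442100525], [0.49320000410079956, 0.003599999938160181], [0.4697999954223633, 0.003700000001117587]]
up 81 [[0.4697999954223633, 0.005100000184029341], [0.4706000089645386, -0.025499999523162842], [0.4925999939441681, -0.024900000542402267], [0.4916999936103821, 0.00570000009611249]]
line [ 0.0557  0.9984  0.487  -0.0474] yaw 1.5150754
top 2713 n [ 0.0199  0.9788 -0.2039] tilt 0.2054 yaw 1.5505 ctr [0.5261 0.1638 0.1291] r 0.097 rms 0.001
leg 492 [[0.4675000011920929, -0.15189999341964722], [0.4880000054836273, -0.15189999341964722], [0.4880000054836273, 0.00559999980032444], [0.4675000011920929, 0.00559999980032444]]
up 150 [[0.46779999136924744, 0.00570000009611249], [0.46860000491142273, -0.02250000089406967], [0.4878999888896942, -0.021900000050663948], [0.4869999885559082, 0.006300000008195639]]
line [ 0.0186 -0.9998  0.4774 -0.0871] yaw 1.5894085
```

The disc leans back about 0.21 rad with yaw 1.550. The square has yaw about 1.575, with its origin near (0.479, 0.005). I'll grasp it now.

```bash
cat >> h.py <<'E'
def ori(yaw,s=1):
    # tool down; y-axis along +-square x ; x-axis lateral
    x=s*np.array([np.sin(yaw),-np.cos(yaw),0]);z=np.array([0,0,-1.]);return np.c_[x,np.cross(z,x),z]
def st(tag=""):
    o=status.get_obs();print(tag,"t",round(o["clock"],2),"p",np.round(o["position"],4),"F",np.round(o["wrist_force"],2),"M",np.round(o["moment"],2),"w",round(float(o["width"]),3),"yaw",round(float(np.arctan2(o["eef_rot"][1,0],o["eef_rot"][0,0])),4));return o
E
python3 - <<'E'
from h import *
R=ori(1.575)
for s in(1,-1):print(s,np.round(bot.inverse_kinematics([.479,-.1,.02],ori(1.575,s)),3),np.round(bot.inverse_kinematics([.528,.057,.02],ori(1.5504,s)),3))
bot.servo_line([.214,.479,.33],vel=.2);st()
bot.goto([.479,-.1,.30],R);st("above")
im,d=imaging.grab_frame("wrist");cv2.imwrite("pics/wrist1.png",im[:,:,::-1])
im,d=imaging.grab_frame("top");cv2.imwrite("pics/top1.png",im[:,:,::-1])
E
```

```text
1 [-0.355  0.485 -0.557  0.529  0.     1.211] [-0.03   0.542 -0.443  0.586  0.     1.561]
-1 [-0.355  0.485 -0.557  0.529  0.    -1.93 ] [-0.03   0.542 -0.443  0.586  0.    -1.581]
 t 2.41 p [0.214  0.479  0.3298] F [-0.05  0.42 -0.17] M [-0.08 -0.02 -0.05] w 1.0 yaw 1.15
above t 4.68 p [ 0.4791 -0.0993  0.3   ] F [ 0.76 -0.09  0.7 ] M [-0.03 -0.04 -0.  ] w 1.003 yaw 0.0055
```

View pics/wrist1.png

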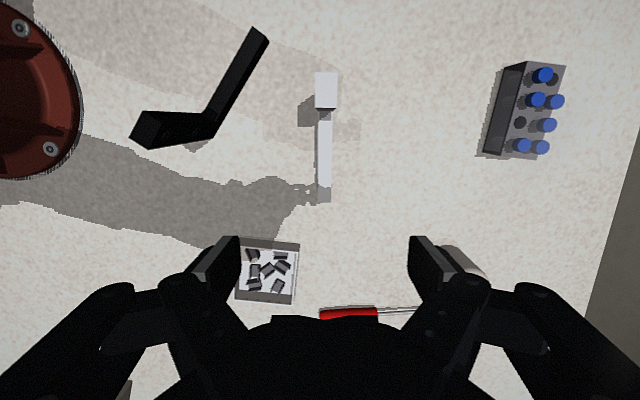

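The wrist view shows the leg of the aluminium square at column ~324, parallel to the fingers and midway between them. The tray, at about (270,265), is clear behind them. I'll descend and grip.

```bash
python3 - <<'E'
from h import *
R=ori(1.575)
bot.servo_line([.479,-.1,.06],vel=.15,ori=R);st()
bot.servo_line([.479,-.1,.0205],vel=.06,ori=R);st("down")
jaws.grasp(30);st("grip")
bot.servo_line([.479,-.1,.0285],vel=.04,ori=R);st("lift")
for c in("top","scene"):
    im,d=imaging.grab_frame(c);cv2.imwrite(f"pics/{c}2.png",im[:,:,::-1]);np.save(f"pics/{c}2d.npy",d)
    P=cloud(c,d);m=(d>0)&(P[...,0]>.44)&(P[...,0]<.53)&(P[...,1]>-.03)&(P[...,1]<.04)&(P[...,2]>.012)&(P[...,2]<.19)
    p=P[m];u=p[p[:,2]>.155];print(c,len(u),np.percentile(u,[2,50,98],axis=0).round(4).tolist(), p[:,2].max().round(4))
E
python3 -c "
import cv2
a=cv2.imread('pics/scene2.png')[100:250,240:440];b=cv2.imread('pics/top2.png')[120:270,190:390]
cv2.imwrite('pics/crop2.png',cv2.resize(cv2.hconcat([a,b]),(800,300)))"
```

```text
t 6.53 p [ 0.4795 -0.1002  0.0606] F [0.02 0.65 0.1 ] M [ 0.02  0.01 -0.02] w 1.001 yaw 0.0042
down t 7.34 p [ 0.4791 -0.1     0.0206] F [ 0.02 -0.15  0.7 ] M [0.03 0.03 0.05] w 0.999 yaw 0.0042
grip t 7.95 p [ 0.4793 -0.1001  0.0208] F [0.4  0.51 3.22] M [ 0.04 -0.04  0.01] w 0.228 yaw 0.0042
lift t 8.3 p [ 0.4789 -0.1     0.0286] F [-1.03  0.31 -3.57] M [-0.25  0.07 -0.01] w 0.225 yaw 0.0042
top 34 [[0.4691, -0.0007, 0.1611], [0.4808, 0.0059, 0.1645], [0.4863, 0.01, 0.1667]] 0.1673
scene 99 [[0.4697, -0.0212, 0.1563], [0.4836, -0.0076, 0.1652], [0.4903, 0.0087, 0.168]] 0.1692
```

View pics/crop2.png

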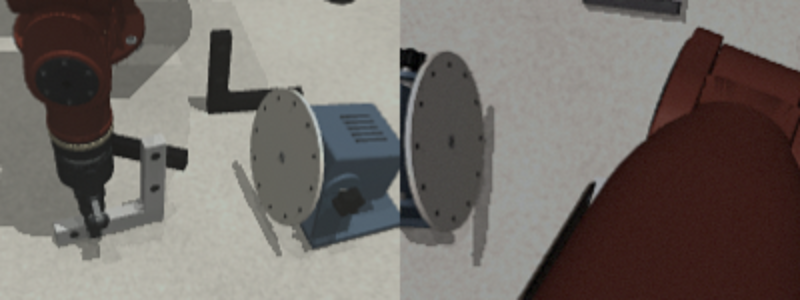

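The square is held, lifted about 8 mm and upright. I'll carry it in front of the disc, set it down, regrip so it sits flat, and check.

```bash
python3 - <<'E'
from h import *
R=ori(1.5504)
bot.servo_line([.525,.008,.0285],vel=.08,ori=R);st("carried")
bot.servo_line([.525,.008,.0205],vel=.03);st("down")
jaws.open_gripper();bot.hold(.2);st("open")
for c in("top","scene"):
    im,d=imaging.grab_frame(c);cv2.imwrite(f"pics/{c}3.png",im[:,:,::-1]);np.savez(f"pics/{c}3.npz",im=im,d=d)
jaws.grasp(40);st("grip")
E
python3 - <<'E'
import sys;sys.path.insert(0,'.')
import os;os.chdir('.')
from h import *;from fit import disc
for c in("scene","top"):
    d=np.load(f"pics/{c}3.npz")["d"]
    n,a,q,ctr,r=disc(c,d);print(c,len(q),n.round(4),ctr.round(4),round(r,4),np.arcsin(-n[2]).round(4))
    P=cloud(c,d);m=(d>0)&(P[...,0]>.49)&(P[...,0]<.56)&(P[...,1]>.06)&(P[...,1]<.135)&(P[...,2]>.04)&(P[...,2]<.19)
    p=P[m]; print(len(p),np.percentile(p,[2,50,98],axis=0).round(4).tolist());u=p[p[:,2]>.15];print("top",len(u),np.percentile(u,[2,50,98],axis=0).round(4).tolist())
E
python3 -c "
import cv2
a=cv2.imread('pics/scene3.png')[100:250,260:460];b=cv2.imread('pics/top3.png')[120:270,170:370]
cv2.imwrite('pics/crop3.png',cv2.resize(cv2.hconcat([a,b]),(800,300)))"
```

```text
carried t 10.02 p [0.5248 0.0076 0.0285] F [ 0.22  0.12 -4.6 ] M [-0.23 -0.02  0.01] w 0.229 yaw -0.0209
down t 10.43 p [0.5254 0.0077 0.0206] F [-0.   -2.21  2.31] M [-0.38  0.01 -0.08] w 0.226 yaw -0.0208
open t 11.28 p [0.525  0.008  0.0205] F [-0.32  0.17  0.6 ] M [-0.    0.02  0.01] w 0.999 yaw -0.0204
grip t 12.0 p [0.5252 0.008  0.0206] F [-0.04 -0.6   2.62] M [-0.03 -0.02 -0.  ] w 0.228 yaw -0.0204
scene 1986 [ 0.019   0.9758 -0.2176] [0.5304 0.1626 0.1292] 0.0967 0.2194
442 [[0.5183, 0.0824, 0.0425], [0.5366, 0.0939, 0.1137], [0.5393, 0.1123, 0.1624]]
top 103 [[0.5182, 0.0826, 0.1504], [0.5319, 0.0961, 0.1601], [0.5392, 0.113, 0.163]]
top 1022 [ 0.0238  0.9778 -0.2084] [0.5494 0.1667 0.1455] 0.0907 0.21Traceback (most recent call last):
  File "<stdin>", line 8, in <module>
    return _quantile_unchecked(
        a, q, axis, out, overwrite_input, method, keepdims, weights)
    return _ureduce(a,
                    func=_quantile_ureduce_func,
    ...<5 lines>...
                    overwrite_input=overwrite_input,
                    method=method)
    r = func(a, **kwargs)
    result = _quantile(arr,
                       quantiles=q,
    ...<2 lines>...
                       out=out,
                       weights=wgt)
    slices_having_nans = np.isnan(arr[-1, ...])
                                  ~~~^^^^^^^^^
IndexError: index -1 is out of bounds for axis 0 with size 0
```

View pics/crop3.png

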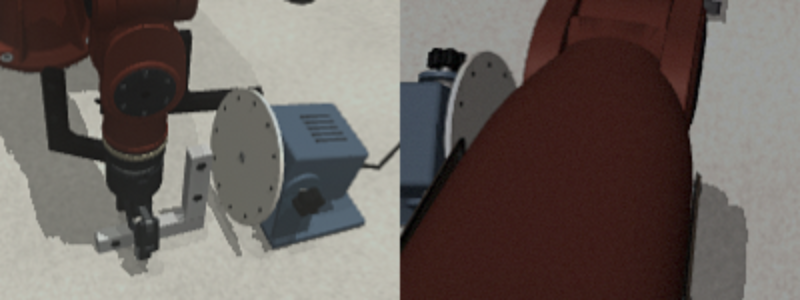

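The square is on the bench 30 mm in front of the lower edge and centred on the disc (x 0.529 against 0.530). I'll push it in small steps while watching the force.

Run:
```python
from h import *
R=ori(1.5504);u=np.array([np.cos(1.5504),np.sin(1.5504),0])
p0=np.array([.525,.008,.0204])
bot.servo_line(p0+u*.022,vel=.03,ori=R);o=st("near");
s=.022
while s<.053:
    s+=.001 if s<.045 else .0005
    bot.servo_line(p0+u*s,vel=.01,ori=R)
    o=status.get_obs();f=-o["wrist_force"]@u
    print(round(s,4),round(o["clock"],2),"f",round(f,2),"Fz",round(o["wrist_force"][2],2),"Mx",round(o["moment"][0],2),"lag",round((o["position"]-p0)@u-s,4),"z",round(o["position"][2],4))
    if f>10.5: break
    if o["clock"]>30:break
for c in("scene",):
    im,d=imaging.grab_frame(c);cv2.imwrite(f"pics/{c}4.png",im[:,:,::-1]);np.savez(f"pics/{c}4.npz",im=im,d=d)
from fit import disc
n,a,q,ctr,r=disc(c,d);print(len(q),n.round(4),ctr.round(4),round(r,4),"tilt",np.arcsin(-n[2]).round(4))
cv2.imwrite("pics/crop4.png",cv2.resize(im[100:250,260:460,::-1],(800,600)))
```

```text
near t 12.88 p [0.5257 0.0306 0.0206] F [-0.06 -0.72  6.34] M [-0.28  0.01  0.01] w 0.225 yaw -0.0198
0.023 13.13 f 1.55 Fz 4.41 Mx -0.47 lag 0.0005 z 0.0206
0.024 13.38 f 2.09 Fz 5.62 Mx -0.52 lag 0.0004 z 0.0206
0.025 13.63 f 2.87 Fz 5.79 Mx -0.55 lag 0.0004 z 0.0206
0.026 13.88 f 2.86 Fz 5.46 Mx -0.51 lag 0.0004 z 0.0206
0.027 14.13 f 2.25 Fz 5.15 Mx -0.49 lag 0.0004 z 0.0206
0.028 14.38 f 2.52 Fz 5.91 Mx -0.49 lag 0.0004 z 0.0206
0.029 14.63 f 2.58 Fz 5.32 Mx -0.54 lag 0.0003 z 0.0206
0.03 14.88 f 6.62 Fz 5.35 Mx -1.17 lag -0.0003 z 0.0206
0.031 15.13 f 9.37 Fz 5.58 Mx -1.57 lag -0.0007 z 0.0206
0.032 15.38 f 8.65 Fz 5.44 Mx -1.69 lag -0.0008 z 0.0206
0.033 15.63 f 8.73 Fz 4.57 Mx -1.67 lag -0.0008 z 0.0206
0.034 15.88 f 8.44 Fz 4.81 Mx -1.55 lag -0.0008 z 0.0206
0.035 16.13 f 8.31 Fz 4.32 Mx -1.57 lag -0.0007 z 0.0206
0.036 16.38 f 9.54 Fz 5.09 Mx -1.61 lag -0.0007 z 0.0206
0.037 16.63 f 7.5 Fz 5.29 Mx -1.54 lag -0.0007 z 0.0206
0.038 16.88 f 8.79 Fz 5.46 Mx -1.51 lag -0.0007 z 0.0206
0.039 17.13 f 8.21 Fz 5.75 Mx -1.45 lag -0.0006 z 0.0206
0.04 17.38 f 7.29 Fz 4.88 Mx -1.48 lag -0.0006 z 0.0206
0.041 17.63 f 7.04 Fz 4.91 Mx -1.47 lag -0.0006 z 0.0206
0.042 17.88 f 7.74 Fz 5.9 Mx -1.5 lag -0.0006 z 0.0206
0.043 18.13 f 7.11 Fz 5.84 Mx -1.46 lag -0.0006 z 0.0206
0.044 18.38 f 7.74 Fz 5.31 Mx -1.4 lag -0.0006 z 0.0206
0.045 18.63 f 7.45 Fz 4.06 Mx -1.43 lag -0.0005 z 0.0206
0.0455 18.88 f 7.43 Fz 4.35 Mx -1.41 lag -0.0005 z 0.0206
0.046 19.13 f 6.98 Fz 5.44 Mx -1.41 lag -0.0005 z 0.0206
0.0465 19.38 f 6.92 Fz 5.04 Mx -1.41 lag -0.0005 z 0.0206
0.047 19.63 f 6.27 Fz 5.67 Mx -1.39 lag -0.0005 z 0.0206
0.0475 19.88 f 7.68 Fz 5.68 Mx -1.4 lag -0.0005 z 0.0206
0.048 20.13 f 6.76 Fz 5.64 Mx -1.46 lag -0.0006 z 0.0206
0.0485 20.38 f 8.08 Fz 6.11 Mx -1.65 lag -0.0008 z 0.0206
0.049 20.63 f 10.98 Fz 6.15 Mx -2.04 lag -0.0012 z 0.0206
1113 [ 0.0181  0.9998 -0.007 ] [0.5323 0.1609 0.1145] 0.0985 tilt 0.007
```

View pics/crop4.png

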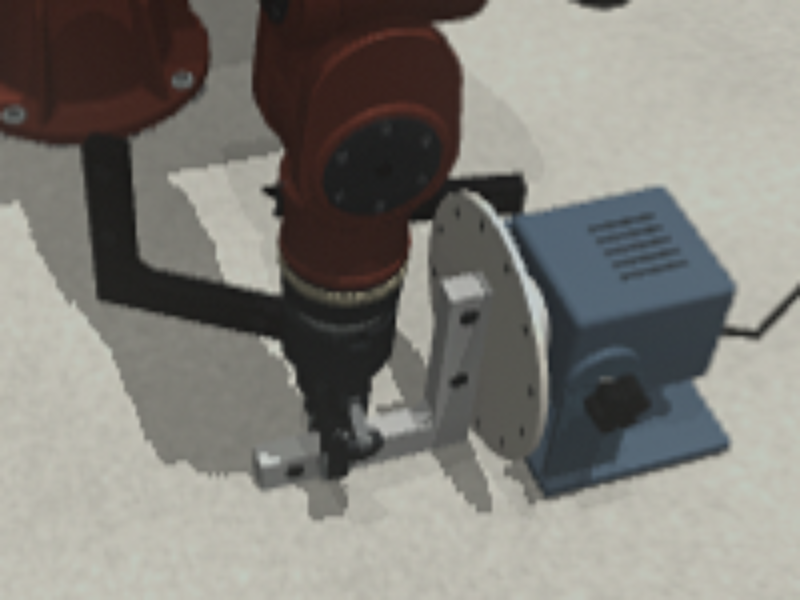

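The force held near 7 N while the disc turned, then rose to 11 N at s = 0.049, which is the flush stop. The picture shows the upright leg lying on the disc, and the measured tilt is 0.007. I'll add a slight push, then check tilt and flushness with several frames, the calibration bias against the bench plane, and the square's own tilt.

Run:
```python
from h import *
from fit import disc,plane
R=ori(1.5504);u=np.array([np.cos(1.5504),np.sin(1.5504),0]);p0=np.array([.525,.008,.0204])
bot.servo_line(p0+u*.0495,vel=.01,ori=R);bot.hold(.3);o=st("push")
ds=[]
for i in range(4):
    im,d=imaging.grab_frame("scene");ds.append(d)
    n,a,q,ctr,r=disc("scene",d);print(len(q),n.round(4),ctr.round(4),"tilt",np.arcsin(-n[2]).round(4))
ds=np.array(ds);d=np.where((ds>0).all(0),ds.mean(0),0)
n,a,q,ctr,r=disc("scene",d);print("avg",n.round(4),"tilt",np.arcsin(-n[2]).round(4))
P=cloud("scene",d)
t=P[(d>0)&(abs(P[...,2])<.006)&(P[...,0]>.45)&(P[...,0]<.7)&(P[...,1]>-.2)&(P[...,1]<.3)]
nt,at,_=plane(t,np.array([0,0,1.]),it=500);print("table n",nt.round(4),at.round(4))
# square: side face (+x lateral) and leg top
e=np.array([u[1],-u[0],0])
L=(P-p0-u*.0495)
su=L@u;sl=L@e
m=(d>0)&(abs(sl)<.02)&(su>-.07)&(su<.125)&(P[...,2]>.004)&(P[...,2]<.175)
for lab,mm in(("legtop",m&(su<-.02)&(P[...,2]>.026)&(P[...,2]<.036)),("legtop_front",m&(su>.03)&(su<.07)&(P[...,2]>.026)&(P[...,2]<.036)),("uptop",m&(P[...,2]>.155)&(su>.07)),):
    print(lab,mm.sum(),"su",np.median(su[mm]).round(4),"z",np.median(P[...,2][mm]).round(4))
# disc distance of upright front edge: front su percentile by height
for z in np.arange(.01,.16,.02):
    k=m&(su>.07)&(abs(P[...,2]-z)<.01)&(sl>.004)
    if k.sum()>5: print(round(z,2),k.sum(),"su 5/50/95",np.percentile(su[k],[5,50,95]).round(4))
print("disc plane at su=",((ctr-p0-u*.0495)@u).round(4))
np.savez("pics/s5.npz",im=im,d=d)
cv2.imwrite("pics/crop5.png",cv2.resize(im[150:230,315:415,::-1],(750,600),interpolation=cv2.INTER_CUBIC))
st()
```

```text
push t 21.23 p [0.5262 0.0558 0.0206] F [ -0.56 -13.99   6.2 ] M [-2.5   0.07  0.06] w 0.226 yaw -0.0215
1109 [ 0.0181  0.9998 -0.0065] [0.5324 0.1609 0.1139] tilt 0.0065
1113 [ 0.0183  0.9998 -0.0069] [0.532  0.1609 0.1146] tilt 0.0069
1116 [ 0.0181  0.9998 -0.0075] [0.5346 0.1609 0.1132] tilt 0.0075
1115 [ 0.0183  0.9998 -0.0078] [0.532  0.1609 0.1126] tilt 0.0078
avg [ 0.0177  0.9998 -0.0078] tilt 0.0078
table n [ 1.3e-03 -4.0e-04  1.0e+00] [0.5991 0.0028 0.0007]
legtop 85 su -0.0384 z 0.0307
legtop_front 77 su 0.0513 z 0.0309
uptop 113 su 0.0951 z 0.1608
0.01 34 su 5/50/95 [0.0706 0.085  0.0999]
0.03 52 su 5/50/95 [0.0716 0.0885 0.1034]
0.05 56 su 5/50/95 [0.0736 0.0889 0.1037]
0.07 53 su 5/50/95 [0.0735 0.0884 0.1037]
0.09 58 su 5/50/95 [0.0734 0.0897 0.1035]
0.11 62 su 5/50/95 [0.0733 0.089  0.1038]
0.13 62 su 5/50/95 [0.0735 0.0902 0.1039]
0.15 70 su 5/50/95 [0.0734 0.0901 0.1036]
disc plane at su= 0.1035
 t 21.43 p [0.5262 0.0557 0.0206] F [ -0.3  -14.13   5.13] M [-2.56  0.08  0.06] w 0.227 yaw -0.0215
```

View pics/crop5.png

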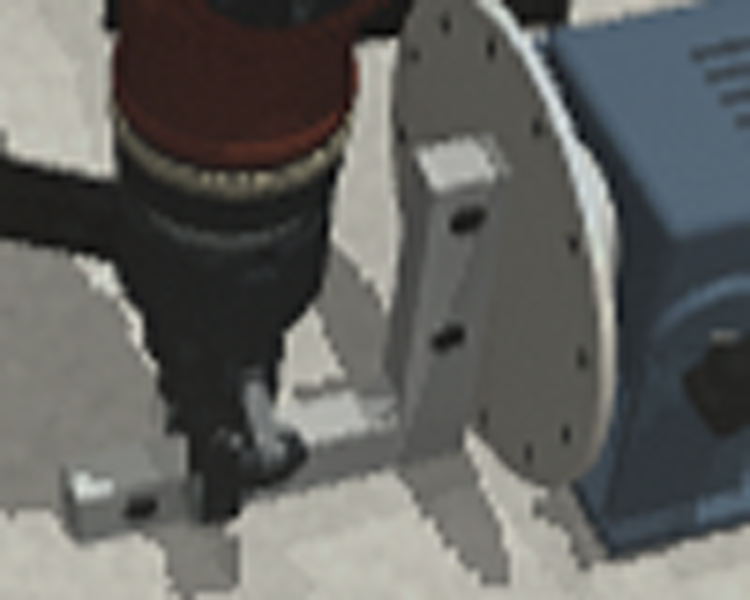

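The leg top is level (0.0309 m front, 0.0307 m rear), the upright face is flush along its height, and the disc tilt is ~0.007 rad. I'll check the bystanders once, then hand in.

Run:
```python
from h import *
a=np.load("pics/scene0.npz")["im"];im,d=imaging.grab_frame("scene")
for n,(r0,r1,c0,c1) in dict(rack=(262,305,312,375),bottle=(258,308,222,262),tray=(185,225,198,243),driver=(230,302,182,214)).items():
    g=lambda i:cv2.cvtColor(i[r0:r1,c0:c1],cv2.COLOR_RGB2GRAY).astype(np.float32)
    s,c=cv2.phaseCorrelate(g(a),g(im));print(n,np.round(s,2),round(c,2),"px")
st("final")
bot.hand_in();print("handed in")
```

```text
rack [0.01 0.53] 1.0 px
bottle [-0.01 -0.01] 1.0 px
tray [ 0.49 -0.  ] 1.0 px
driver [0. 0.] 1.0 px
final t 21.48 p [0.5262 0.0558 0.0206] F [ -0.27 -13.25   5.79] M [-2.54  0.06  0.07] w 0.228 yaw -0.0215
the job is handed in; nothing more can be done
handed in
```

I brought the aluminium square up to the disc, set it flat on the bench and pressed it in until its upright leg lay flush. I handed in at 21.5 s with the gripper still holding it there. I never saw a verdict, since handing in gives none.

**Moves:** I gripped the square by its long leg, carried it about 8 mm above the bench and set it down in front of the bare disc. I then regripped it so it sat flat, and pushed straight on in small steps. The push stayed around 7–9 N while the disc turned, then rose at the flush stop. I held it at about 13–14 N, including roughly 2.5 N of bench friction.

**Last checks:**

| Check | Result |
|---|---|
| Disc tilt | 0.007–0.008 rad (limit 0.022), from about 0.21 at the start |
| Level of the square's long leg | front and rear heights within 0.2 mm over 90 mm |
| Upright face to disc | within about 1 mm from z = 0.03 to 0.15 m |
| Square to disc direction | gripper within about 0.005 rad of the disc's measured yaw |
| Bench contact | tool pressing down with about 6 N |
| Bystanders | rack, bottle, tray and screwdriver shifted less than 1 pixel |

**Disagreement between cameras:** at the start the scene camera read the tilt as 0.219 rad and the top camera as 0.205, so the remaining 0.007 may just be scene-camera bias. The arm hid the square and most of the disc from the top camera at the end, so the last readings come from the scene camera alone.

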